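# Hold the spring clamp open

### The arm

A 6-joint arm with a two-finger parallel gripper is mounted at the origin on a cart in front of the work surface, level with it; the furniture and walls round the work are solid. World frame = base frame: x ahead of the robot, y to its left, z up, the work surface at z = 0. Lengths are in mm, angles in rad, forces in N, time in s.
With the tool pointing down it reaches from about 350 to 850 mm from the base axis. Payload 8.1 kg.
Tool frame: the origin (TCP) lies on the centre line of the jaws, within the pads' length; the fingertips stand 25 mm ahead of it and the grasp point (between the pads) lies 6 mm ahead of it (ctrl.tip_reach is the z of the fingertips in the tool frame, in mm); z points along the fingers, y is the line along which they close (so a half turn about z gives the same grasp; the last joint's range is limited). The gripper opens to 93 mm and grips with 3 to 60 N. Pads are 15 mm wide; open, the fingers measure 128 mm over their backs; the gripper's body (75 mm by 188 mm) begins 65 mm behind the grasp point.
Start: joints at [1.212, 0.13, 1.488, -0, 1.523, -0.085], TCP at [162.213, 577.661, 243.635] pointing down, gripper open.
Joint ranges: [-2.96, 2.96], [-0.89, 2.26], [0.02, 2.5], [-1.34, 4.48], [0, 2.73], [-2.66, 2.66]. Speed limits (rad/s): [2.39, 2.39, 2.79, 3.14, 3.14, 3.14].

### API

Orientations are given as a unit quaternion [x, y, z, w].
In Python, from rig import ctrl, vision gives the robot as it stands.
- The arm moves only by the tool jog_arm, never from a script. Its argument "deltas" is a list of rows, each a list of 2 entries, a list of its own where there are three numbers: the shift along the tool's x, y, z in cm, then the turn, a rotation vector about the tool's x, y, z in rad. A call has 1 to 12 rows; each row is the pose to reach, as a shift and turn from the pose commanded when the call began, along the tool's axes at that moment; what a row does not reach only later rows make up. A row lasts 1/12 s, in which the tool goes at most 41.7 mm and 7.16 degrees, less where a joint would pass 70% of its speed; a pose out of reach is approached as far as the arm can. A call with a gripper value outside its range is refused whole. "jaw" is the finger opening in cm, from 0 to 9.3, set as the call begins (left out, the last holds). The fingers move at their own pace and stop on an object; the grip force is fixed at half the most. Time passes only in rows, so rows that repeat a pose let the fingers close. It gives the time, the measured TCP pose, the force, the opening and the grip force at its end, in the units of the state.
- ctrl.state(): the state, without advancing time (a new reading comes with each control period).
- vision.snapshot(name): name is "scene" or "top" or "wrist"; returns the picture (480x640x3 uint8, red, green, blue); there is no depth.
- vision.calibration(name): a dict with "camera_matrix" (3x3 intrinsics, pixels), "world_to_cam" (4x4, takes a point from world to camera coordinates). Camera axes: x right, y up, looking along -z (the intrinsics and any distortion apply to the point x, -y, -z); pixel columns grow to the right and rows downward; lengths in mm; the calibration is good to about 2 mm. The wrist camera is an equidistant fisheye: a pixel r from the principal point sees the ray r / f radians off the axis. A picture is of the moment at which its call begins: read the wrist's pose just before it. calibration takes no time and is no camera call; for the wrist camera it gives the pose at the moment of the call.
- ctrl.close_job(): hands the job in; it is judged then, once.
The state is a dict: "clock": time; "q": joint angles; "joint_velocities": joint speeds; "joint_efforts": joint torques, N m; "position": TCP position; "orientation": TCP orientation; "contact_force": force on the tool from outside, world axes, zero at the start; "torque": the same for the moment, N m; "opening": finger opening in mm; "grasp_force": force on a finger pad.
Only numpy, scipy, OpenCV 4.12 (cv2) and the standard library are available. Lean on these libraries where they do the work, as an engineer would, in place of code of your own. Each camera call takes 0.05 s, during which the arm holds its last target. There are 200 camera calls.

### The job

The blue spring arm of the clamping fixture has to be held off the blue-grey plaster cast so that a colleague can lift the cast out. Turn the yellow lock knob anticlockwise as far as it goes to free the arm, then swing the arm by its upright red pin away from the cast, against its spring, until it is fully home on its stop, and finish holding it there: do not let go. Do not disturb the cast.

Things in the scene. Friction and masses are not known exactly. Their poses are not given: they have to be found in the camera images.
- fixture: fixed grey clamping fixture; L-shaped plate within x -78..60, y -108..68 mm of its frame, top 12 mm above the worktop. Origin on the worktop; z up, at zero yaw x points away from the robot. Carries an aluminium fence (x -73 mm, top 35 mm), the cast between fence and arm, and a black rubber stop post at (49, -9), 32 mm high. Arm pivot at (0, -45), knob axis at (35, -85) mm
- lock_knob (a joint): lock knob, vertical axis, value in rad: 0 = locked, 1.4 = fully free (its end stop), growing anticlockwise seen from above. Starts between 0 and 0.25. Friction 0.12 N m; it stays where it is left. A steel tongue under it blocks the arm's ear; the arm is free to swing right to its stop from about 1.2
- knob_grip (a point): on the knob's axis 122 mm above the worktop, the place to grip. The knob is a yellow upright bar 12 mm thick, 40 mm long and 36 mm high (98 to 134 mm above the worktop) on a steel shaft 16 mm in diameter. The point's y axis runs along the bar's length and turns with the knob (at 0 it is the fixture's y)
- clamp_arm (a joint): swing of the blue arm about its vertical pivot, rad: 0 = at rest beside the cast, 0.72 = on the stop; it grows clockwise seen from above. A spring drives it back: about 2 N at the pin at rest, 5 N on the stop. With the knob locked it has less than 0.1 rad of play
- pivot_axis (a point): on the arm's vertical pivot axis, 22.5 mm above the worktop. The pivot's cap is 50 mm high. The arm bar, 14 mm wide, top at 29 mm, runs from here to the pin. To the fixture's right stands a big fixed cream model trimmer, in world metres x 0.50..0.84, y -0.34..-0.05, 0.41 high, its table reaching forward to x 0.40 (y below -0.11), 0.18 high: go round it on the robot's side
- pull_pin: the red upright pin near the arm's free end, a sleeve free to spin on the arm, diameter 14 mm, from 33 to 142 mm above the worktop. Origin on its axis, 29 mm above the worktop; 105 mm from the pivot axis. It moves with the arm: at rest it lies at (0, 60) mm in the fixture's frame, on the stop at about (69, 34) mm
- pin_grip (a point): on the red pin's axis 122 mm above the worktop, a good height to grip or push. Near by, in world metres: to the left a full-height wall pier, y > 0.339 for all x > 0.447; behind the fixture a fixed cream vibrator box, x 0.52..0.68, y 0.06..0.18, 0.104 high
- cast: loose blue-grey plaster cast, 56 x 68 x 26 mm, resting on the fixture's plate between fence and arm; origin at the centre of its underside; its top is about 38 mm above the worktop

How it is judged (in metres and radians):
On the way, in this order (a step that is already met when the one before it is completed fails the run):
1. the lock knob is turned free, at least 1.15 rad (value of joint lock_knob above 1.15 rad), for 0.2 s.
2. the arm is swung onto its stop (value of joint clamp_arm above 0.66 rad), for 0.2 s.
At the end, for the whole second after the job is handed in: The arm is at its stop (joint above 0.66 of 0.72 rad), held there by the fingers on the red pin (more than 1.5 N), the knob is free (above 1.1 rad) and the cast lies within 12 mm of where it was (value of joint clamp_arm above 0.66 rad and contact force between the fingers and pull_pin above 1.5 N and value of joint lock_knob above 1.1 rad and distance of cast from where it was at the start of the episode below 0.012 m); the arm keeps its last pose, push and grip.
It fails at once if the cast is shifted by more than 12 mm (distance of cast from where it was at the start of the episode above 0.012 m).
It also fails if it takes over 48 s, if anything falls off the work surface, if the arm or the gripper's body presses on something with over 40 N, if the wrist force passes 120 N, or if a joint passes its speed limit or range.

## Working session

There is one attempt and no reset: what is moved stays moved. The work goes in short steps, Python scripts to look and compute and a tool call to move; the robot and the scene stay as the last step left them, time stands still between calls to the robot, and variables do not carry over. Pictures are saved under pics/ and viewed, at most 10 in all, crops included, and the job is handed in when it is done.

Besides the shell and the picture viewer there is one more tool, called after ">>>" as name(argument=value, ...) on one line, values as JSON. jog_arm: Moves the arm, as the interface text tells. Its arguments: {"type":"object","properties":{"deltas":{"type":"array","items":{"type":"array"}},"jaw":{"type":"number"}},"required":["deltas"]}

```bash
ls; mkdir -p pics; python3 - <<'E'
from rig import ctrl, vision
import cv2,numpy as np
s=ctrl.state();print({k:np.round(v,3).tolist() for k,v in s.items()},ctrl.tip_reach)
a=[]
for n in("scene","top"):
    im=vision.snapshot(n);cv2.imwrite(f"pics/{n}0.png",im[:,:,::-1])
    c=vision.calibration(n);print(n,np.round(c["camera_matrix"],1).tolist(),np.round(c["world_to_cam"],3).tolist(),[k for k in c])
E
```

```text
pics
{'clock': 0.0, 'q': [1.212, 0.131, 1.489, -0.0, 1.523, -0.085], 'joint_velocities': [-0.001, 0.0, -0.002, 0.001, -0.001, 0.001], 'joint_efforts': [0.002, -55.983, -49.178, 0.077, 0.035, -0.0], 'position': [162.037, 577.156, 242.596], 'orientation': [0.136, 0.991, -0.001, -0.0], 'contact_force': [-0.377, -0.629, -0.028], 'torque': [-0.047, -0.004, -0.023], 'grasp_force': 0.0, 'opening': 93.063} 25.0
scene [[471.5, 0.0, 320.3], [0.0, 471.5, 237.6], [0.0, 0.0, 1.0]] [[0.912, -0.41, 0.016, -339.303], [0.173, 0.42, 0.891, -223.315], [-0.373, -0.81, 0.454, -639.732], [0.0, 0.0, 0.0, 1.0]] ['camera_matrix', 'world_to_cam']
top [[524.7, 0.0, 309.7], [0.0, 524.7, 241.8], [0.0, 0.0, 1.0]] [[-0.121, -0.993, -0.006, 173.197], [0.964, -0.118, 0.237, -443.901], [-0.236, 0.023, 0.972, -859.449], [0.0, 0.0, 0.0, 1.0]] ['camera_matrix', 'world_to_cam']
```

View pics/scene0.png

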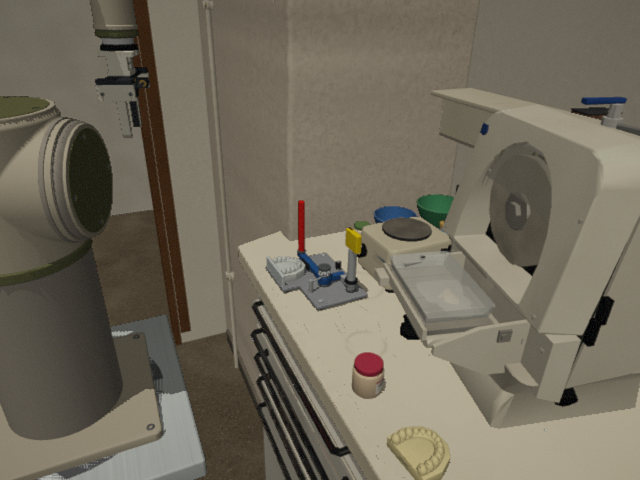

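View pics/top0.png

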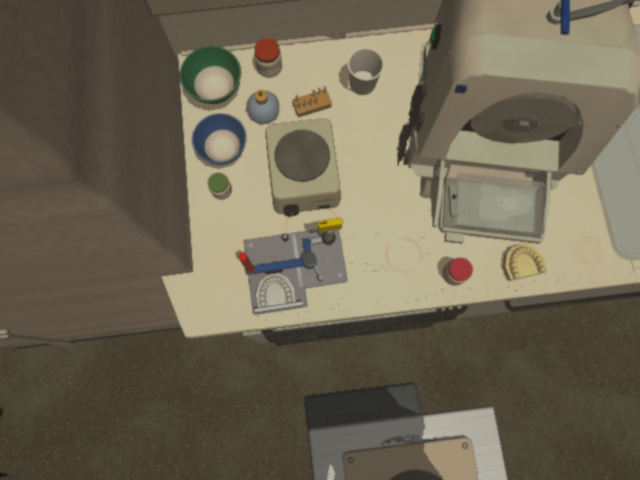

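The top view shows the red pin around (246,262), the yellow bar around (330,225) and the blue arm between x=255 and 315. In the scene view the pin spans (301,200) to (301,255) and the knob is at (353,241). Next I triangulate from these.

```bash
cat >h.py <<'E'
import cv2,numpy as np
from rig import ctrl,vision
def blobs(im,col):
    h=cv2.cvtColor(im,cv2.COLOR_RGB2HSV);H,S,V=[h[...,i].astype(int) for i in range(3)]
    if col=="red": m=((H<6)|(H>174))&(S>190)&(V>60)
    if col=="yel": m=(H>22)&(H<32)&(S>190)&(V>70)
    m=m.astype(np.uint8)
    n,l,st,c=cv2.connectedComponentsWithStats(m)
    return [(st[i],c[i],np.argwhere(l==i)[:,::-1]) for i in np.argsort(-st[:,4]) if i>0 and st[i,4]>25]
def ray(cal,uv):
    K,T=cal["camera_matrix"],cal["world_to_cam"];R=T[:3,:3];o=-R.T@T[:3,3]
    d=np.linalg.inv(K)@[*uv,1];d=R.T@(d*[1,-1,-1]);return o,d/np.linalg.norm(d)
def onz(cal,uv,z):
    o,d=ray(cal,uv);return o+d*(z-o[2])/d[2]
def proj(cal,p):
    c=cal["world_to_cam"]@[*p,1];c=c[:3]*[1,-1,-1];u=cal["camera_matrix"]@c;return u[:2]/u[2]
E
python3 - <<'E'
from h import *
for n in("scene","top"):
    im=cv2.imread(f"pics/{n}0.png")[:,:,::-1].copy();c=vision.calibration(n)
    for col in("red","yel"):
        for st,ce,p in blobs(im,col)[:4]:
            box=cv2.minAreaRect(p.astype(np.float32))
            bp=cv2.boxPoints(box)
            print(n,col,st,np.round(ce,1),np.round(bp,1).tolist(),"z142/134/116",[np.round(onz(c,ce,z)[:2]).tolist() for z in (142,134,120,88)])
im=cv2.imread("pics/top0.png")[195:320,225:365]
im2=cv2.imread("pics/scene0.png")[190:310,255:385]
cv2.imwrite("pics/c0.png",np.hstack([cv2.resize(i,(400,360),interpolation=cv2.INTER_CUBIC) for i in(im,im2)]))
E
```

```text
scene red [298 201   6  50 254] [300.9 225.4] [[298.0, 201.0], [303.0, 201.0], [303.0, 250.0], [298.0, 250.0]] z142/134/116 [[388.0, 122.0], [394.0, 137.0], [405.0, 165.0], [430.0, 227.0]]
scene yel [346 228  15  26 289] [353.2 240.4] [[346.0, 228.0], [360.0, 228.0], [360.0, 253.0], [346.0, 253.0]] z142/134/116 [[445.0, 37.0], [453.0, 50.0], [466.0, 74.0], [496.0, 128.0]]
top red [239 253   7   7  37] [242.1 256.3] [[238.0, 256.0], [242.0, 252.0], [246.5, 256.5], [242.5, 260.5]] z142/134/116 [[430.0, 228.0], [432.0, 228.0], [435.0, 230.0], [442.0, 234.0]]
top yel [318 218  24  13 202] [329.7 224.1] [[317.3999938964844, 221.60000610351562], [340.6000061035156, 217.6999969482422], [342.1000061035156, 226.8000030517578], [318.8999938964844, 230.6999969482422]] z142/134/116 [[465.0, 85.0], [467.0, 85.0], [471.0, 84.0], [480.0, 82.0]]
```

View pics/c0.png

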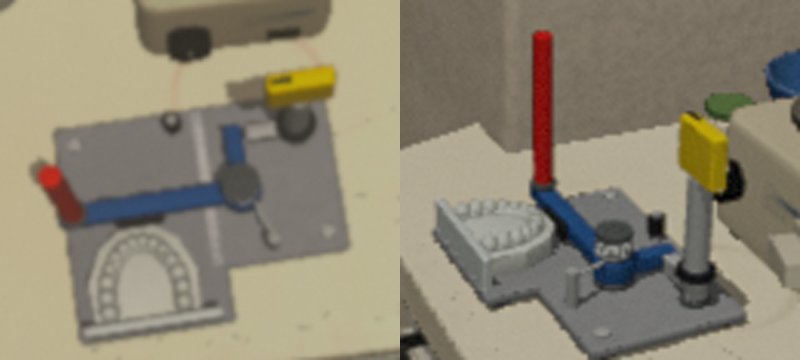

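The crops confirm the layout. The pin top is at about (430,228) mm, the knob axis at about (468,84) mm, and the yaw is close to 1°. I'll move above the knob, turning the tool so it closes along world x.

>>> jog_arm(deltas=[[[-1.3,-1.2,0],[0,0,0.04]],[[-3.8,-3.5,0],[0,0,0.11]],[[-6.8,-6.3,0],[0,0,0.2]],[[-9.8,-9.0,0],[0,0,0.29]],[[-12.8,-11.8,0],[0,0,0.38]],[[-15.8,-14.5,0],[0,0,0.46]],[[-18.8,-17.2,0],[0,0,0.55]],[[-21.8,-20,0],[0,0,0.64]],[[-24.8,-22.7,0],[0,0,0.73]],[[-27.8,-25.5,0],[0,0,0.81]],[[-30.7,-28.2,0],[0,0,0.9]],[[-32.9,-30.2,0],[0,0,0.96]]], jaw=5)

```text
clock: 1.1
position: [398.1, 195.2, 243.4]
orientation: [0.581, 0.814, -0.0, 0.0]
contact_force: [0.4, 0.3, -1.3]
opening: 50.1
grasp_force: 0.0
```

```bash
cat >>h.py <<'E'
from scipy.spatial.transform import Rotation as Ro
def delta(p,yang):
    "shift (cm) and turn in tool axes to reach TCP p (mm), pointing down, tool y at yang rad in world"
    s=ctrl.state();R=Ro.from_quat(s["orientation"])
    y=np.array([np.cos(yang),np.sin(yang),0]);z=np.array([0,0,-1.]);G=Ro.from_matrix(np.c_[np.cross(y,z),y,z])
    print("clock",round(s["clock"],2),"pos",np.round(s["position"],1),"yang",round(np.arctan2(*R.as_matrix()[[1,0],1]),3),"q",np.round(s["q"],2))
    print("shift",np.round(R.inv().apply(np.array(p)-s["position"])/10,2),"turn",np.round((R.inv()*G).as_rotvec(),3))
E
python3 -c "
from h import *
delta([468,84,215],0.05)"
```

```text
clock 1.1 pos [398.1 195.2 243.4] yang 0.331 q [ 0.34 -0.31  1.9  -0.    1.55  0.01]
shift [-12.79   2.99   2.85] turn [0.    0.001 0.281]
```

>>> jog_arm(deltas=[[[-3,0.7,0],[0,0,0.07]],[[-6,1.4,0],[0,0,0.14]],[[-9,2.1,0],[0,0,0.21]],[[-11.5,2.7,0.8],[0,0,0.26]],[[-12.6,3,1.8],[0,0,0.28]],[[-12.8,3,2.8],[0,0,0.28]],[[-12.8,3,2.8],[0,0,0.28]],[[-12.8,3,2.8],[0,0,0.28]]])

```text
clock: 1.77
position: [466.6, 87.9, 214.3]
orientation: [0.686, 0.728, -0.001, -0.001]
contact_force: [0.8, 1.1, 0.7]
opening: 50.1
grasp_force: 0.0
```

```bash
cat >>h.py <<'E'
def wray(cal,uv):
    K,T=cal["camera_matrix"],cal["world_to_cam"];R=T[:3,:3];o=-R.T@T[:3,3]
    v=(np.array(uv)-K[:2,2])/[K[0,0],K[1,1]];r=np.hypot(*v);d=np.array([*(v/r*np.sin(r)),np.cos(r)])*[1,-1,-1]
    return o,R.T@d
def wonz(cal,uv,z):
    o,d=wray(cal,uv);return o+d*(z-o[2])/d[2]
E
python3 - <<'E'
from h import *
c=vision.calibration("wrist");im=vision.snapshot("wrist");cv2.imwrite("pics/w1.png",im[:,:,::-1])
print(np.round(c["camera_matrix"],1).tolist(),np.round(c["world_to_cam"],2).tolist())
for col in("red","yel"):
  for st,ce,p in blobs(im,col)[:3]:
    print(col,st,np.round(ce,1),"z134",np.round(wonz(c,ce,134)),"z142",np.round(wonz(c,ce,142)))
delta([468,84,128],0.05)
E
```

```text
[[371.6, 0.0, 322.8], [0.0, 371.6, 244.5], [0.0, 0.0, 1.0]] [[1.0, 0.06, -0.0, -471.2], [-0.06, 0.96, -0.29, -32.54], [-0.01, 0.29, 0.96, -381.59], [0.0, 0.0, 0.0, 1.0]]
red [268  25  20  18 256] [277.4  33.2] z134 [432. 230. 134.] z142 [433. 228. 142.]
clock 1.82 pos [467.   88.2 215.1] yang 0.059 q [ 0.08 -0.2   1.86  0.    1.48  0.02]
shift [-0.42  0.09  8.71] turn [-0.001 -0.     0.009]
```

View pics/w1.png

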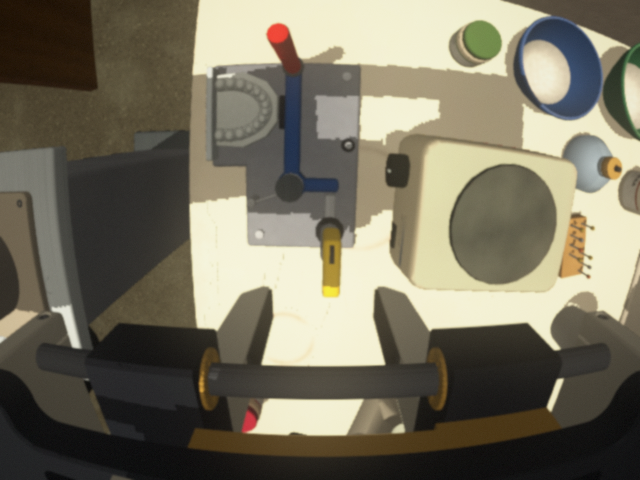

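The wrist view shows the bar's top face from (330,228) to (332,288), roughly centred between the fingers. The red pin top is at (278,32), which maps to (433,228) mm.

```bash
python3 - <<'E'
from h import *
c=vision.calibration("wrist")
for uv in [(330,228),(331,258),(332,288),(278,32)]: print(uv,np.round(wonz(c,uv,134 if uv[1]>40 else 142),1))
im=cv2.cvtColor(cv2.imread("pics/w1.png"),cv2.COLOR_BGR2HSV)
m=cv2.inRange(im,(20,150,40),(34,255,255));m[:215]=0;m[305:]=0;m[:,:310]=0;m[:,355:]=0
p=np.argwhere(m)[:,::-1].astype(np.float32);print(cv2.minAreaRect(p),cv2.boundingRect(p))
for r in range(225,300,6):
    x=np.where(m[r])[0]; print(r,x.min() if len(x) else 0,x.max() if len(x) else 0,im[r,331])
E
```

```text
(330, 228) [470.8 113.2 134. ]
(331, 258) [472.7  93.9 134. ]
(332, 288) [474.7  73.4 134. ]
(278, 32) [433.9 229.1 142. ]
((330.9999694824219, 262.5), (15.999998092651367, 66.99998474121094), 0.0) (323, 229, 17, 68)
225 0 0 [21 39 86]
231 325 338 [ 22 169 118]
237 324 339 [ 22 165 124]
243 324 339 [ 22 182 164]
249 324 339 [20 88 75]
255 324 339 [22 87 76]
261 324 339 [20 80 80]
267 324 339 [ 22 177 174]
273 324 338 [ 23 176 174]
279 324 338 [ 23 174 176]
285 323 338 [ 23 175 178]
291 323 338 [ 28 190 246]
297 0 0 [ 26  90 244]
```

```bash
python3 -c "
from h import *
delta([469.5,86,128],0.05)"
```

```text
clock 1.82 pos [467.   88.2 215.1] yang 0.059 q [ 0.08 -0.2   1.86  0.    1.48  0.02]
shift [-0.23  0.25  8.71] turn [-0.001 -0.     0.009]
```

>>> jog_arm(deltas=[[[-0.2,0.25,1],[0,0,0]],[[-0.2,0.25,3],[0,0,0]],[[-0.2,0.25,5],[0,0,0]],[[-0.2,0.25,7],[0,0,0]],[[-0.2,0.25,8.2],[0,0,0]],[[-0.2,0.25,8.7],[0,0,0]],[[-0.2,0.25,8.7],[0,0,0]]])

```text
clock: 2.4
position: [469.7, 85.6, 127.5]
orientation: [0.686, 0.727, -0.001, -0.001]
contact_force: [0.4, -0.2, -0.2]
opening: 49.9
grasp_force: 0.0
```

>>> jog_arm(deltas=[[[0,0,0],[0,0,0]],[[0,0,0],[0,0,0]],[[0,0,0],[0,0,0]],[[0,0,0],[0,0,0]],[[0,0,0],[0,0,0]],[[0,0,0],[0,0,0]],[[0,0,0],[0,0,0]],[[0,0,0],[0,0,0]]], jaw=0.5)

```text
clock: 3.07
position: [471.5, 85.2, 129.1]
orientation: [0.687, 0.727, 0.001, 0.001]
contact_force: [5.0, -0.3, -3.1]
opening: 11.8
grasp_force: 30.0
```

>>> jog_arm(deltas=[[[0,0.2,0],[0,0,-0.04]],[[0,0.25,0],[0,0,-0.12]],[[0,0.25,0],[0,0,-0.2]],[[0,0.25,0],[0,0,-0.28]],[[0,0.25,0],[0,0,-0.36]],[[0,0.25,0],[0,0,-0.44]],[[0,0.25,0],[0,0,-0.52]],[[0,0.25,0],[0,0,-0.6]],[[0,0.25,0],[0,0,-0.65]],[[0,0.25,0],[0,0,-0.65]]])

```text
clock: 3.9
position: [471.9, 85.2, 129.0]
orientation: [0.417, 0.909, -0.001, -0.001]
contact_force: [-7.9, -0.4, 9.2]
opening: 11.7
grasp_force: 30.0
```

```bash
python3 -c "
from h import *
delta([472,85.5,128],1.4);print(ctrl.state()['torque'])"
```

```text
clock 3.9 pos [471.9  85.2 129. ] yang 0.71 q [ 0.07 -0.11  1.94 -0.    1.31 -0.64]
shift [0.02 0.03 0.1 ] turn [-0.002 -0.002 -0.69 ]
[-0.31099619  1.46736881  0.08262658]
```

>>> jog_arm(deltas=[[[0,0,0],[0,0,-0.05]],[[0,0,0],[0,0,-0.13]],[[0,0,0],[0,0,-0.21]],[[0,0,0],[0,0,-0.29]],[[0,0,0],[0,0,-0.37]],[[0,0,0],[0,0,-0.45]],[[0,0,0],[0,0,-0.53]],[[0,0,0],[0,0,-0.6]],[[0,0,0],[0,0,-0.66]],[[0,0,0],[0,0,-0.7]],[[0,0,0],[0,0,-0.72]],[[0,0,0],[0,0,-0.72]]])

```text
clock: 4.9
position: [471.8, 84.9, 129.0]
orientation: [0.071, 0.997, -0.001, -0.001]
contact_force: [-9.0, -1.9, 10.1]
opening: 11.8
grasp_force: 30.0
```

```bash
python3 - <<'E'
from h import *
delta([472,85.5,215],1.4);print(ctrl.state()['torque'])
c=vision.calibration("wrist");im=vision.snapshot("wrist")
for st,ce,p in blobs(im,"red")[:2]: print(st,ce,wonz(c,ce,142))
cv2.imwrite("pics/w2.png",im[:,:,::-1])
E
```

```text
clock 4.9 pos [471.8  84.9 129. ] yang 1.428 q [ 0.07 -0.11  1.94 -0.    1.31 -1.36]
shift [ 0.01  0.05 -8.6 ] turn [-0.001 -0.003  0.028]
[-0.55550864  1.51256109 -0.07704658]
[614 192  18  27 371] [622.6819407  204.89487871] [431.87148174 226.46537716 142.        ]
```

View pics/w2.png

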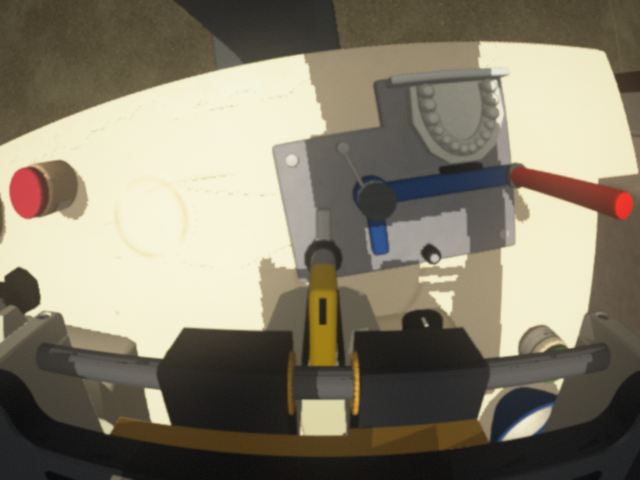

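The knob has turned with the jaws: the bar is in line with them, and the tongue at (323,225) no longer touches the blue ear. A small extra turn will confirm the end stop, then I release.

>>> jog_arm(deltas=[[[0,0,0],[0,0,-0.03]],[[0,0,0],[0,0,-0.05]],[[0,0,0],[0,0,-0.05]],[[0,0,0],[0,0,-0.05]]])

```text
clock: 5.28
position: [471.8, 84.9, 129.0]
orientation: [0.047, 0.999, -0.0, -0.001]
contact_force: [-9.8, -3.0, 8.9]
opening: 11.8
grasp_force: 30.6
```

```bash
python3 - <<'E'
from h import *
delta([472,85.5,215],1.4);print(ctrl.state()['torque'])
E
```

```text
clock 5.28 pos [471.8  84.9 129. ] yang 1.477 q [ 0.07 -0.11  1.94 -0.    1.31 -1.4 ]
shift [ 0.01  0.05 -8.6 ] turn [-0.001 -0.003  0.077]
[-0.49119024  1.48101456 -0.48238567]
```

The wrist torque of 0.48 N m shows the knob is against its end stop. I'll open the jaws and rise.

>>> jog_arm(deltas=[[[0,0,0],[0,0,0.04]],[[0,0,0],[0,0,0.04]],[[0,0,0],[0,0,0.04]],[[0,0,0],[0,0,0.04]],[[0,0,-0.5],[0,0,0.04]],[[0,0,-2],[0,0,0.04]],[[0,0,-4.5],[0,0,0.04]],[[0,0,-7],[0,0,0.04]],[[0,0,-8],[0,0,0.04]],[[0,0,-8],[0,0,0.04]]], jaw=6)

```text
clock: 6.12
position: [475.0, 85.5, 212.0]
orientation: [0.067, 0.998, 0.0, 0.003]
contact_force: [0.4, 1.1, 0.4]
opening: 59.3
grasp_force: 0.0
```

```bash
python3 - <<'E'
from h import *
delta([432,228,205],-0.3)
E
```

```text
clock 6.12 pos [475.   85.5 212. ] yang 1.437 q [ 0.07 -0.18  1.85  0.    1.46 -1.37]
shift [ 6.16 13.55  0.68] turn [0.006 0.003 1.737]
```

>>> jog_arm(deltas=[[[0.4,0.9,0],[0,0,0.08]],[[1,2.2,0],[0,0,0.2]],[[1.6,3.6,0],[0,0,0.32]],[[2.2,5,0],[0,0,0.44]],[[2.9,6.4,0],[0,0,0.56]],[[3.5,7.8,0],[0,0,0.68]],[[4.1,9.1,0],[0,0,0.8]],[[4.7,10.4,0],[0,0,0.92]],[[5.3,11.6,0],[0,0,1.04]],[[5.8,12.7,0],[0,0,1.16]],[[6.1,13.3,0],[0,0,1.28]],[[6.2,13.6,0.5],[0,0,1.4]]])

```text
clock: 7.12
position: [429.1, 229.3, 202.6]
orientation: [0.696, 0.718, -0.0, -0.0]
contact_force: [0.3, 0.7, 0.3]
opening: 59.9
grasp_force: 0.0
```

>>> jog_arm(deltas=[[[0,0,0],[0,0,0.11]],[[0,0,0],[0,0,0.22]],[[0,0,0],[0,0,0.33]],[[0,0,0],[0,0,0.34]],[[0,0,0],[0,0,0.34]]])

```text
clock: 7.53
position: [429.1, 228.2, 202.2]
orientation: [0.805, 0.593, -0.001, -0.0]
contact_force: [-0.0, -0.0, -0.6]
opening: 59.9
grasp_force: 0.0
```

```bash
python3 - <<'E'
from h import *
c=vision.calibration("wrist");im=vision.snapshot("wrist");cv2.imwrite("pics/w3.png",im[:,:,::-1])
for st,ce,p in blobs(im,"red")[:3]: print(st,np.round(ce),np.round(wonz(c,ce,142)))
it=vision.snapshot("top");ct=vision.calibration("top")
for st,ce,p in blobs(it,"red")[:3]: print("top",st,np.round(ce),np.round(onz(ct,ce,142)))
delta([432,228,133],-0.3)
E
```

```text
[319 266  18  17 203] [328. 275.] [433. 229. 142.]
clock 7.63 pos [429.4 228.3 202.8] yang -0.3 q [ 0.38 -0.16  1.85  0.    1.45  0.68]
shift [0.05 0.26 6.98] turn [-0.001  0.001  0.   ]
```

View pics/w3.png

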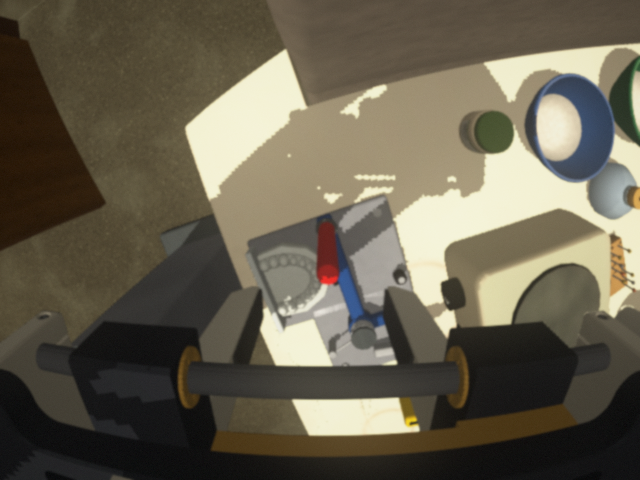

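The pin top, at (328,276), sits midway between the fingers, and the cast is to its left and undisturbed. I'll descend and close on the pin.

>>> jog_arm(deltas=[[[0,0.25,1],[0,0,0]],[[0,0.25,2.5],[0,0,0]],[[0,0.25,4],[0,0,0]],[[0,0.25,5.5],[0,0,0]],[[0,0.25,6.5],[0,0,0]],[[0,0.25,6.9],[0,0,0]],[[0,0.25,6.9],[0,0,0]]])

```text
clock: 8.22
position: [431.3, 227.3, 133.1]
orientation: [0.806, 0.593, -0.001, -0.0]
contact_force: [-0.7, -0.1, 0.1]
opening: 60.1
grasp_force: 0.0
```

>>> jog_arm(deltas=[[[0,0,0],[0,0,0]],[[0,0,0],[0,0,0]],[[0,0,0],[0,0,0]],[[0,0,0],[0,0,0]],[[0,0,0],[0,0,0]],[[0,0,0],[0,0,0]],[[0,0,0],[0,0,0]],[[0,0,0],[0,0,0]],[[0,0,0],[0,0,0]]], jaw=0.5)

```text
clock: 8.97
position: [432.0, 227.8, 134.7]
orientation: [0.806, 0.592, -0.0, -0.0]
contact_force: [-1.8, 0.1, 1.8]
opening: 13.4
grasp_force: 30.0
```

```bash
python3 - <<'E'
from h import *
s=ctrl.state();R=Ro.from_quat(s["orientation"]);p=s["position"];print(s["contact_force"],s["opening"],s["grasp_force"])
piv=np.array([435.6,123]);r=p[:2]-piv;print("r",r,np.hypot(*r));r*=105/np.hypot(*r)
for a in np.arange(.06,.8,.06):
    q=np.array([np.cos(a)*r[0]+np.sin(a)*r[1],-np.sin(a)*r[0]+np.cos(a)*r[1]])-r
    print(round(a,2),np.round(q+r+piv),np.round(R.inv().apply([*q,0])/10,2))
E
```

```text
[-1.80123397  0.09145034  1.79188489] 13.36062020999976 30.000407695770264
r [ -3.64457739 104.78298886] 104.84635281703147
0.06 [438. 228.] [ 0.19  0.6  -0.  ]
0.12 [445. 228.] [ 0.35  1.21 -0.  ]
0.18 [451. 227.] [ 0.46  1.83 -0.  ]
0.24 [457. 226.] [ 0.54  2.45 -0.  ]
0.3 [463. 224.] [ 0.59  3.08 -0.  ]
0.36 [469. 222.] [ 0.59  3.71 -0.  ]
0.42 [475. 220.] [ 0.56  4.34 -0.  ]
0.48 [481. 218.] [ 0.49  4.97 -0.  ]
0.54 [486. 215.] [ 0.38  5.59 -0.  ]
0.6 [492. 212.] [ 0.23  6.2  -0.  ]
0.66 [497. 208.] [ 0.05  6.8  -0.  ]
0.72 [502. 204.] [-0.17  7.4  -0.  ]
0.78 [507. 200.] [-0.42  7.97 -0.  ]
```

The pin is gripped. I'll swing along the arc, starting with the first half.

>>> jog_arm(deltas=[[[0.1,0.3,0],[0,0,0]],[[0.2,0.6,0],[0,0,0]],[[0.27,0.9,0],[0,0,0]],[[0.35,1.2,0],[0,0,0]],[[0.41,1.5,0],[0,0,0]],[[0.46,1.8,0],[0,0,0]],[[0.5,2.1,0],[0,0,0]],[[0.54,2.4,0],[0,0,0]],[[0.57,2.75,0],[0,0,0]],[[0.59,3.1,0],[0,0,0]],[[0.59,3.1,0],[0,0,0]]])

```text
clock: 9.88
position: [464.1, 223.9, 134.7]
orientation: [0.806, 0.592, 0.0, 0.0]
contact_force: [-2.6, 2.3, 3.1]
opening: 13.3
grasp_force: 30.0
```

```bash
python3 - <<'E'
from h import *
s=ctrl.state();p=s["position"];r=p[:2]-[435.6,123];print(np.hypot(*r),"swing",np.arctan2(r[0],r[1])+.035,s["torque"])
delta([502,204,134],-0.3)
E
```

```text
104.81589900827059 swing 0.30995232324744115 [0.19501642 0.69847283 0.00872902]
clock 9.88 pos [464.1 223.9 134.7] yang -0.303 q [ 0.35 -0.02  1.85 -0.    1.31  0.65]
shift [-0.76  4.21  0.07] turn [ 0.    -0.    -0.003]
```

>>> jog_arm(deltas=[[[0,0.3,0],[0,0,0]],[[0,0.65,0],[0,0,0]],[[-0.02,1,0],[0,0,0]],[[-0.05,1.35,0],[0,0,0]],[[-0.1,1.85,0],[0,0,0]],[[-0.17,2.25,0],[0,0,0]],[[-0.26,2.7,0],[0,0,0]],[[-0.36,3.1,0],[0,0,0]],[[-0.48,3.5,0],[0,0,0]],[[-0.6,3.9,0],[0,0,0]],[[-0.74,4.25,0],[0,0,0]],[[-0.74,4.25,0],[0,0,0]]])

```text
clock: 10.88
position: [502.3, 203.9, 134.6]
orientation: [0.806, 0.592, -0.0, -0.0]
contact_force: [-2.8, 3.2, 3.7]
opening: 13.2
grasp_force: 30.0
```

```bash
python3 - <<'E'
from h import *
s=ctrl.state();p=s["position"];r=p[:2]-[435.6,123];print(np.hypot(*r),"swing",np.arctan2(r[0],r[1])+.035,s["torque"],s["contact_force"])
E
```

```text
104.86480733602744 swing 0.7240950578481187 [0.52596391 0.87112248 0.0050268 ] [-2.77016068  3.22469691  3.65824464]
```

This is about the nominal stop, but the force is still only the spring's, so I'll push on along the tangent until it rises.

>>> jog_arm(deltas=[[[-0.06,0.14,0],[0,0,0]],[[-0.12,0.28,0],[0,0,0]],[[-0.18,0.42,0],[0,0,0]],[[-0.18,0.42,0],[0,0,0]],[[-0.18,0.42,0],[0,0,0]],[[-0.18,0.42,0],[0,0,0]]])

```text
clock: 11.38
position: [503.7, 202.9, 134.4]
orientation: [0.806, 0.593, -0.001, -0.002]
contact_force: [-12.3, 9.6, 7.2]
opening: 13.1
grasp_force: 30.0
```

```bash
python3 - <<'E'
from h import *
s=ctrl.state();p=s["position"];r=p[:2]-[435.6,123];print(np.hypot(*r),"swing",np.arctan2(r[0],r[1])+.035,s["torque"],s["contact_force"])
im=vision.snapshot("scene");it=vision.snapshot("top")
cv2.imwrite("pics/e.png",np.hstack([cv2.resize(i,(400,360),interpolation=cv2.INTER_CUBIC) for i in(it[195:320,225:365],im[170:310,245:385])])[:,:,::-1])
E
```

```text
104.98269876969609 swing 0.7407600704693252 [1.64821308 2.31536081 0.05933905] [-12.28597817   9.6394229    7.24139029]
```

View pics/e.png

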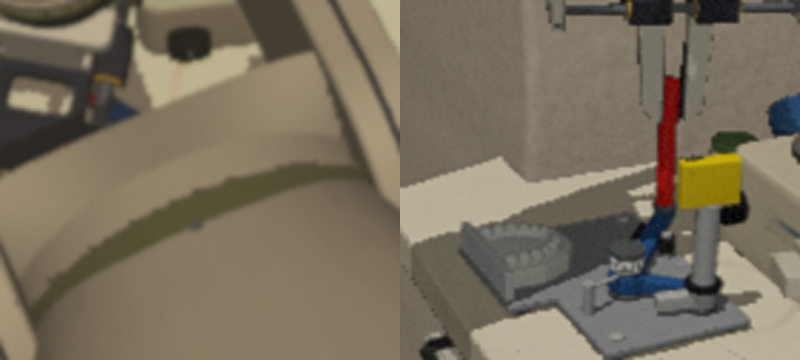

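The arm is swung against the post with the pin in the jaws. The knob is turned and the cast is in place. The force rose from about 4 N to 15 N, so the arm is on its stop.

```bash
python3 -c "
from rig import ctrl
print(ctrl.close_job())"
```

```text
the job is handed in; nothing more can be done
None
```

The job is handed in at about 11 s on the clock: the knob is turned to its end stop, the arm is held on its stop by the red pin at about 15 N, and the cast looks undisturbed in the last picture; no verdict was returned.

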